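# Click the thermometer case shut

### The arm

A 6-joint arm with a two-finger parallel gripper is mounted at the origin on the work surface. World frame = base frame: x ahead of the robot, y to its left, z up, the work surface at z = 0. Lengths are in m, angles in degrees, forces in N, time in s.
With the tool pointing down it reaches from about 0.375 to 0.975 m from the base axis. Payload 3.8 kg.
Tool frame: the origin (TCP) lies at the very end of the fingers, on their centre line; the grasp point (between the pads) lies bot.grip_depth behind it (bot.grip_depth is the distance from the TCP to the grasp point, in m); z points along the fingers, y is the direction in which the jaws open and shut (so a half turn about z gives the same grasp; the last joint's range is limited). The gripper opens to 85 mm and grips with 20 to 120 N. Pads are 22 mm wide; open, the fingers measure 114 mm over their backs; the gripper's body (76 mm by 85 mm) begins 54 mm behind the grasp point. The pads swing forward as they close: fully open they stand 13 mm farther back than shut.
Start: joints at [-77.229, 15.12, 91.902, -0, 72.978, -2.114], TCP at [0.173, -0.652, 0.231] pointing down, gripper open.
Joint ranges: [-150.88, 150.88], [-54.13, 125.18], [17.81, 147.31], [-75.09, 255.09], [0, 152.58], [-146.25, 146.25]. Speed limits (degrees/s): [147.25, 147.25, 180, 180, 180, 180].

### API

Orientations are given as [roll, pitch, yaw] about the fixed x, y, z axes, in that order (R = Rz(yaw) Ry(pitch) Rx(roll)).
In Python, from plant import sensors, viewer, job, bot gives the robot as it stands.
- The arm moves only by the shell command python3 -m jog 'ROWS' [FORCE]. ROWS is JSON, a list that holds one entry, the list of rows, each a list of 7 numbers: the shift along the tool's x, y, z in cm, then the turn, a rotation vector about the tool's x, y, z in degrees, then the gripper command: -1 is shut, 1 is fully open, values between are in proportion. In form: [[[dx, dy, dz, wx, wy, wz, hand], ...]]. A call has 1 to 10 rows; each row shifts and turns the commanded pose from where the row before left it, along the tool's axes as they then stand; what a row does not reach is not made up. A row lasts 1/12 s, in which the tool goes at most 41.7 mm and 7.16 degrees, less where a joint would pass 70% of its speed; a pose out of reach is approached as far as the arm can. A call with a gripper value outside its range is refused whole. The fingers move at their own pace and stop on an object; FORCE is the grip in N (left out, the last holds). Time passes only in rows, so rows that do not move let the fingers close. It gives the time, the measured TCP pose, the force and the opening at its end, in the units of the state.
- sensors.read_state(): the state, without advancing time (a new reading comes with each control period).
- viewer.grab_frame(name): name is "side" or "top" or "wrist"; returns the picture (384x512x3 uint8, blue, green, red); there is no depth.
- viewer.camera_info(name): a dict with "fovy" (degrees; the focal length in pixels is half the picture's height over the tangent of half this angle, whatever the lens; pixels are square), "cx", "cy" (the principal point, pixels), "xyz" and "orientation" of the camera in the world. Camera axes: x right, y down, z forward; pixel columns grow to the right and rows downward; lengths in m; the calibration is good to about 2 mm. A picture is of the moment at which its call begins: read the wrist's pose just before it. camera_info takes no time and is no camera call; for the wrist camera it gives the pose at the moment of the call.
- job.close_job(): hands the job in, once; it reports no verdict.
The state is a dict: "clock": time; "q": joint angles; "qvel": joint speeds; "joint_torque": joint torques, N m; "position": TCP position; "ee_rot": TCP orientation; "wrist_force": force on the tool from outside, world axes, zero at the start; "wrist_torque": the same for the moment, N m; "gripper_width": finger opening in m.
Only numpy, scipy, OpenCV 4.12 (cv2) and the standard library are available. Lean on these libraries where they do the work, as an engineer would, in place of code of your own. Each camera call takes 0.05 s, during which the arm holds its last target.

### The job

On the barbecue ledge, press the lid of the long thermometer case down until the catch on its free edge, opposite the hinge, clicks and the lid stays fully shut by itself. Leave the lid of the squarish case beside it ajar as it is.

Things in the scene. Friction and masses are not known exactly. Their poses are not given: they have to be found in the camera images.
- probe_case_lid (a joint): Lid of the long low grey plastic case (180 mm along the hinge, 75 mm deep, 43 mm high when shut) with a round-headed steel thermometer inside; fixed on a stone paver 4 to 40 mm high, hinge side roughly towards the robot. Opening angle, rad: 0 = shut, held by the catch; a weak spring holds it ajar, 0.33 to 0.53; stop -0.025. The catch clicks below about 0.06 and takes 6 to 10 N at the free edge.
- probe_case_lip (a point): The place to press: point on the top face of that lid, moving with it, mid-width, 75 mm from the hinge line and 10 mm short of the free edge, above the spring catch. x axis: from hinge to free edge along the lid; y: along the hinge; z: out of the lid's top.
- probe_case_hinge (a point): Fixed point on the hinge line of the long case, mid-length, 32 mm above the paver's top. x axis level, from the hinge towards the catch side; y along the hinge; z up. With the lid shut, the lip point lies at (75, 0, 11) mm in this frame.
- square_case_lid (a joint): Lid, also ajar, of the other grey plastic case, squarish and taller (100 mm along the hinge, 95 mm deep, raised edge up to 150 mm above the ledge), on a like paver, holding wooden-handled corn forks, 180 to 510 mm to the side of the long case. Opening angle, rad: 0 = shut; it stands at 0.33 to 0.53. Not to be pushed down.

How it is judged:
By the outcome, as a careful person would: the job done as asked, in the order asked, and still so for the second after the job is handed in, with the robot touching nothing.
It also fails if it takes over 29 s, if anything falls off the work surface, if the arm or the gripper's body presses on something with over 40 N, if the wrist force passes 120 N, or if a joint passes its speed limit or range.

## Working session

There is one attempt and no reset: what is moved stays moved. The work goes in short steps, Python scripts to look and compute and a shell command to move; the robot and the scene stay as the last step left them, time stands still between calls to the robot, and variables do not carry over. Pictures are saved under pics/ and viewed, and the job is handed in when it is done.

```bash
mkdir -p pics; ls; python3 - <<'E'
from plant import sensors, viewer, job, bot
import cv2
s=sensors.read_state(); print(s); print(bot.grip_depth)
for n in ("side","top","wrist"):
    print(n,viewer.camera_info(n))
    cv2.imwrite(f"pics/{n}0.png",viewer.grab_frame(n))
E
```

```text
pics
{'clock': 0.0, 'q': array([-7.72309207e+01,  1.51701628e+01,  9.19818307e+01, -1.16270648e-03,
        7.29758033e+01, -2.11488896e+00]), 'qvel': array([ 0.01051565, -0.06836953, -0.10859633,  0.05599237,  0.0385398 ,
        0.09419802]), 'joint_torque': array([-1.74191664e-03, -5.15118778e+01, -3.67311609e+01, -2.17918214e-04,
        1.30705704e-02,  3.83041780e-06]), 'position': array([ 0.17320544, -0.65164763,  0.22994476]), 'ee_rot': array([-1.79872249e+02, -3.60589163e-03,  1.48843059e+01]), 'wrist_force': array([ 0.74674197,  0.28159976, -1.16059547]), 'wrist_torque': array([-0.06936154,  0.00750897, -0.03689782]), 'gripper_width': 0.08552410212751863}
0.0187
side {'fovy': 50.58495219361077, 'cx': 265.93652949517144, 'cy': 190.3560791774231, 'xyz': array([0.14081131, 0.39406237, 0.57280936]), 'orientation': array([-130.42622951,   -0.44691361, -134.4996191 ])}
top {'fovy': 51.15015743393603, 'cx': 253.65927129190356, 'cy': 183.7583482545415, 'xyz': array([ 0.42228522, -0.00975846,  0.7976807 ]), 'orientation': array([-174.71320568,    2.34995352,  -89.6610573 ])}
wrist {'fovy': 62.68551289726985, 'cx': 253.79414422740078, 'cy': 193.48224514972642, 'xyz': array([ 0.25459427, -0.63093464,  0.371695  ]), 'orientation': array([ 1.60910941e+02,  1.30479619e-01, -7.51309003e+01])}
```

View pics/side0.png

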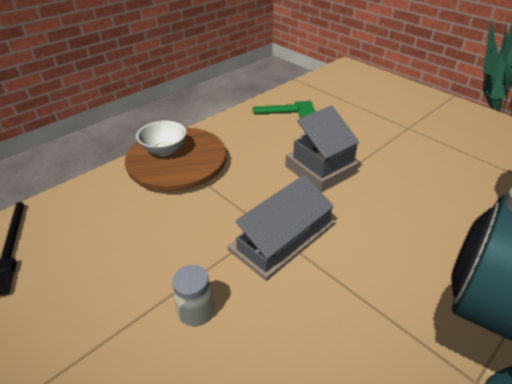

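View pics/top0.png

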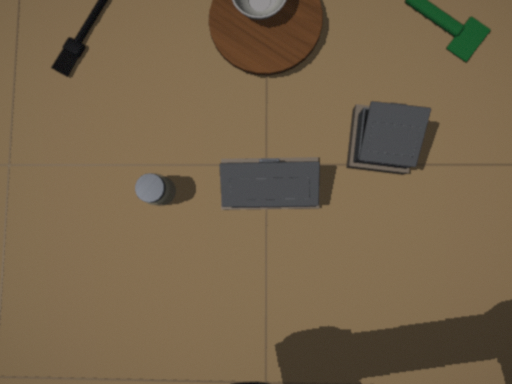

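View pics/wrist0.png

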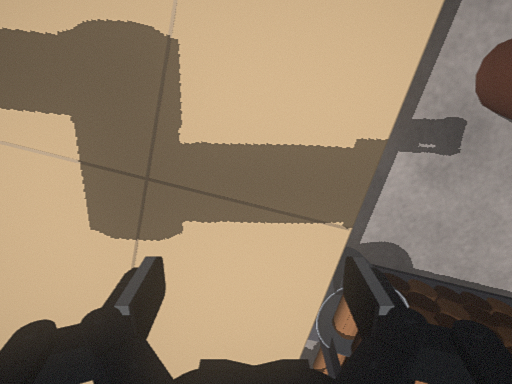

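Top view: the long case is at about (270,185), with its hinge edge at the bottom towards the robot, and the square case is at (393,137). I'll enlarge both views.

```bash
python3 - <<'E'
import cv2
t=cv2.imread("pics/top0.png")[145:220,205:335]; cv2.imwrite("pics/t1.png",cv2.resize(t,None,fx=6,fy=6,interpolation=cv2.INTER_CUBIC))
t=cv2.imread("pics/side0.png")[170:280,220:345]; cv2.imwrite("pics/s1.png",cv2.resize(t,None,fx=5,fy=5,interpolation=cv2.INTER_CUBIC))
E
```

```text
(no output)
```

View pics/t1.png

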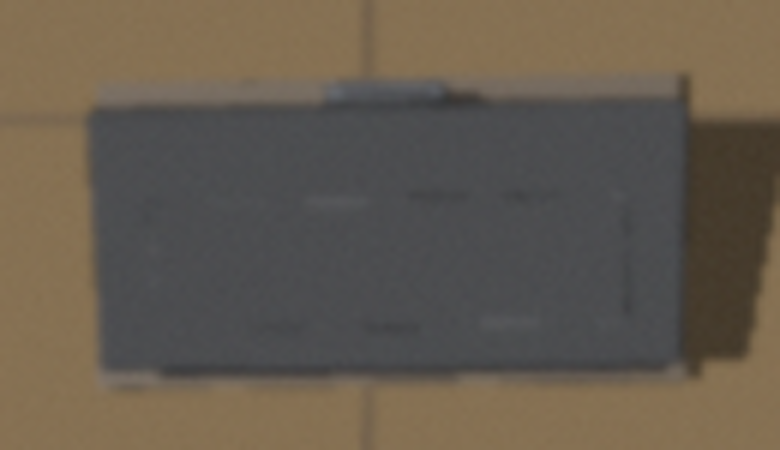

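View pics/s1.png

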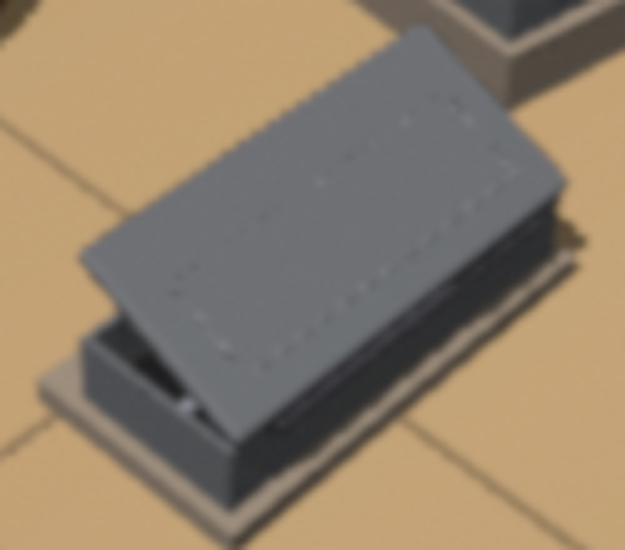

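Side crop: lid corners at about (82,258), (420,28), (565,185) and (240,440). Top crop: (92,108), (686,100), (682,368) and (102,370), with the catch tab at (385,92). Next I triangulate these.

```bash
cat > h.py <<'E'
from plant import sensors, viewer, job, bot
import numpy as np
from scipy.spatial.transform import Rotation as R
def ray(n,uv,info=None):
    c=info or viewer.camera_info(n); f=192/np.tan(np.radians(c["fovy"]/2))
    d=R.from_euler('xyz',c["orientation"],degrees=True).apply([(uv[0]-c["cx"])/f,(uv[1]-c["cy"])/f,1.]); return c["xyz"],d/np.linalg.norm(d)
def tri(rs):
    A=np.zeros((3,3));b=np.zeros(3)
    for o,d in rs: P=np.eye(3)-np.outer(d,d);A+=P;b+=P@o
    x=np.linalg.solve(A,b); return x,[np.linalg.norm((np.eye(3)-np.outer(d,d))@(x-o))*1e3 for o,d in rs]
E
python3 - <<'E'
from h import *
T=(np.array([[92,108],[686,100],[682,368],[102,370]])+.5)/6-.5+[205,145]
S=(np.array([[82,258],[420,28],[565,185],[240,440]])+.5)/5-.5+[220,170]
P=[]
for k,t,s in zip("ABCD",T,S):
    x,e=tri([ray("top",t),ray("side",s)]);P.append(x);print(k,x.round(4),np.round(e,1))
A,B,C,D=P
print(np.linalg.norm(A-B),np.linalg.norm(C-D),np.linalg.norm(A-D),np.linalg.norm(B-C))
# paver
for z in (0,.004,.02,.04):
  print(z,[ (lambda o,d:(o+d*(z-o[2])/d[2]).round(3))(*ray("top",(np.array(p)+.5)/6-.5+[205,145])) for p in ([100,85],[686,78],[695,375],[98,385])])
E
```

```text
A [0.5267 0.0813 0.082 ] [0. 0.]
B [ 0.5293 -0.0963  0.0833] [0.4 0.4]
C [ 0.452  -0.0974  0.0506] [1.9 1.9]
D [0.4492 0.081  0.0524] [0.3 0.3]
0.1775983943453562 0.17848089626911415 0.08295947139724272 0.0839107276248137
0 [array([0.546, 0.089, 0.   ]), array([ 0.549, -0.107,  0.   ]), array([ 0.45 , -0.109,  0.   ]), array([0.446, 0.088, 0.   ])]
0.004 [array([0.546, 0.089, 0.004]), array([ 0.548, -0.106,  0.004]), array([ 0.45 , -0.108,  0.004]), array([0.446, 0.088, 0.004])]
0.02 [array([0.543, 0.087, 0.02 ]), array([ 0.546, -0.104,  0.02 ]), array([ 0.449, -0.106,  0.02 ]), array([0.445, 0.086, 0.02 ])]
0.04 [array([0.54 , 0.084, 0.04 ]), array([ 0.542, -0.102,  0.04 ]), array([ 0.449, -0.104,  0.04 ]), array([0.445, 0.084, 0.04 ])]
```

Lid angle is about 0.38 rad. The hinge is at about (0.455,-0.008,0.041), so the shut lip should be at about (0.529,-0.007,0.052). I'll move over it at the current height and close the fingers on the way.

```bash
python3 -m jog '[[[2.5,-2.6,0,0,0,0,-1],[2.5,-2.6,0,0,0,0,-1],[2.5,-2.6,0,0,0,0,-1],[2.5,-2.6,0,0,0,0,-1],[2.5,-2.6,0,0,0,0,-1],[2.5,-2.6,0,0,0,0,-1],[2.5,-2.6,0,0,0,0,-1],[2.5,-2.6,0,0,0,0,-1],[2.5,-2.6,0,0,0,0,-1],[2.5,-2.6,0,0,0,0,-1]]]' 30
python3 -m jog '[[[2.5,-2.6,0,0,0,0,-1],[2.5,-2.6,0,0,0,0,-1],[2.5,-2.6,0,0,0,0,-1],[2.5,-2.6,0,0,0,0,-1],[2.5,-2.6,0,0,0,0,-1],[2.5,-2.6,0,0,0,0,-1],[2.5,-2.6,0,0,0,0,-1],[2.5,-2.6,0,0,0,0,-1],[1.5,-2,0,0,0,0,-1],[0,0,0,0,0,0,-1]]]'
python3 - <<'E'
from h import *
import cv2
s=sensors.read_state(); p=s["position"];print(s["clock"],p,s["ee_rot"],s["gripper_width"],s["wrist_force"])
d=np.array([.529,-.0065,.13])-p
print("tool delta cm",R.from_euler('xyz',s["ee_rot"],degrees=True).inv().apply(d)*100)
print(viewer.camera_info("wrist"))
cv2.imwrite("pics/w2.png",viewer.grab_frame("wrist"))
cv2.imwrite("pics/s2.png",viewer.grab_frame("side"))
E
```

```text
clock: 0.98
position: [0.3485, -0.335, 0.2311]
ee_rot: [-180.0, 0.0, 14.9]
wrist_force: [1.1, 0.2, 0.2]
gripper_width: 0.0001
clock: 1.82
position: [0.4987, -0.0573, 0.2311]
ee_rot: [-179.9, -0.1, 15.1]
wrist_force: [0.2, -0.4, 0.7]
gripper_width: 0.0002
1.8167 [ 0.49871457 -0.057296    0.23108249] [-1.79890753e+02 -5.55234921e-02  1.51286115e+01] 0.00016527449784391188 [ 0.18098961 -0.36546986  0.7415701 ]
tool delta cm [ 4.23949103 -4.09385511 10.12018596]
{'fovy': 62.68551289726985, 'cx': 253.79414422740078, 'cy': 193.48224514972642, 'xyz': array([ 0.57983373, -0.0361976 ,  0.37277546]), 'orientation': array([ 1.60960714e+02,  1.21286821e-01, -7.48882072e+01])}
```

View pics/w2.png

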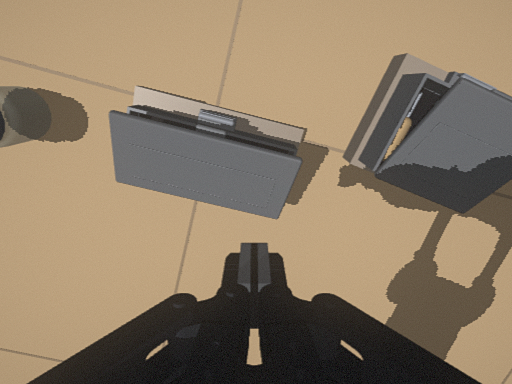

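View pics/s2.png

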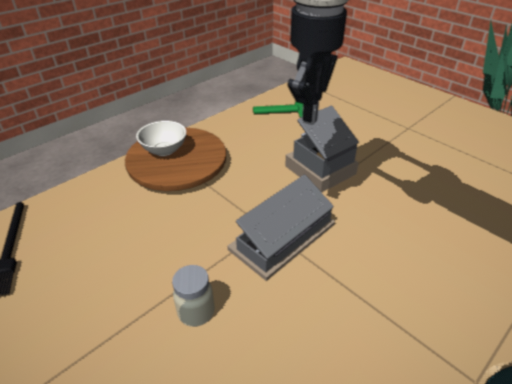

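The wrist view shows the long lid's free-edge corners at (110,112) and (301,158), with the closed fingers just short of the lid. The square case is off to the right and clear. I'll check the triangulation with this third view.

```bash
python3 - <<'E'
from h import *
W={'fovy': 62.68551289726985, 'cx': 253.79414422740078, 'cy': 193.48224514972642, 'xyz': np.array([ 0.57983373, -0.0361976 ,  0.37277546]), 'orientation': np.array([ 1.60960714e+02,  1.21286821e-01, -7.48882072e+01])}
T=(np.array([[92,108],[686,100],[682,368],[102,370]])+.5)/6-.5+[205,145]
S=(np.array([[82,258],[420,28],[565,185],[240,440]])+.5)/5-.5+[220,170]
w=[(110,112),(301,158),(279,218),(117,181)]
for k,t,s,v in zip("ABCD",T,S,w):
    x,e=tri([ray("top",t),ray("side",s),ray("wrist",v,W)]);print(k,x.round(4),np.round(e,1))
E
python3 -m jog '[[[1.4,-1.4,2.5,0,0,0,-1],[1.4,-1.4,2.5,0,0,0,-1],[1.4,-1.3,2.5,0,0,0,-1],[0,0,2,0,0,0,-1],[0,0,0,0,0,0,-1],[0,0,0,0,0,0,-1]]]'
```

```text
A [0.5253 0.0818 0.084 ] [1.3 0.7 1.2]
B [ 0.5289 -0.0956  0.0839] [0.8 0.3 0.7]
C [ 0.452  -0.0981  0.0504] [1.7 2.3 1. ]
D [0.449  0.0805 0.0521] [0.4 0.9 1.1]
clock: 2.42
position: [0.5258, -0.0119, 0.135]
ee_rot: [-180.0, 0.2, 14.8]
wrist_force: [0.1, -0.7, 0.8]
gripper_width: -0.0
```

When the lid is open its free edge reaches only x≈0.527, so I should start the press further in, with the tip centre near 0.508. Then I follow the arc outward as the lid goes down.

```bash
python3 -m jog '[[[-0.8,-0.5,0,0,0,0,-1],[-0.8,-0.4,1,0,0,0,-1],[0,0,2,0,0,0,-1],[0,0,1,0,0,0,-1],[0,0,0,0,0,0,-1],[0,0,0,0,0,0,-1]]]'
python3 - <<'E'
from h import *
import cv2
s=sensors.read_state(); print(s["clock"],s["position"],s["wrist_force"])
cv2.imwrite("pics/w3.png",viewer.grab_frame("wrist"))
a=viewer.grab_frame("side")[120:290,190:370];cv2.imwrite("pics/s3.png",cv2.resize(a,None,fx=3,fy=3))
E
```

```text
clock: 2.92
position: [0.5097, -0.0067, 0.097]
ee_rot: [180.0, -0.0, 14.8]
wrist_force: [1.6, 0.2, -0.9]
gripper_width: -0.0001
2.9167 [ 0.50968471 -0.0067054   0.09702007] [ 1.61264445  0.18510707 -0.86621788]
```

View pics/w3.png

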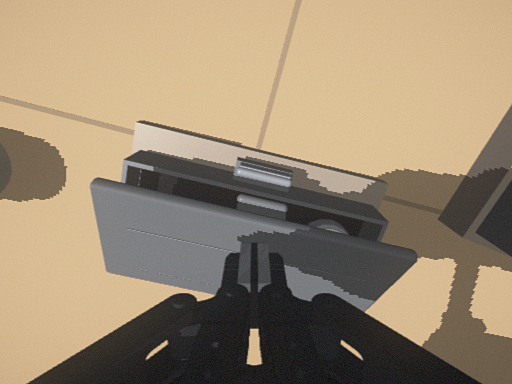

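View pics/s3.png

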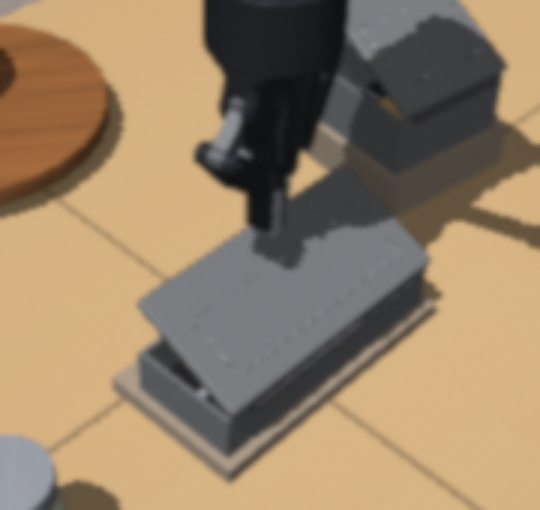

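The tip at (254,245) is over the lid's mid-width, just inside its free edge, in line with the catch at (262,173). I'll descend in small steps and watch the force.

```bash
python3 -m jog '[[[0,0,0.6,0,0,0,-1],[0,0,0.6,0,0,0,-1],[0.1,0,0.5,0,0,0,-1],[0.15,0.05,0.5,0,0,0,-1],[0.15,0.05,0.5,0,0,0,-1],[0.15,0.05,0.5,0,0,0,-1],[0.1,0,0.3,0,0,0,-1],[0,0,0,0,0,0,-1]]]'
python3 -m jog '[[[0.1,0,0.3,0,0,0,-1],[0,0,0.2,0,0,0,-1],[0,0,0,0,0,0,-1]]]'
```

```text
clock: 3.68
position: [0.5165, -0.006, 0.0607]
ee_rot: [-180.0, 0.0, 14.9]
wrist_force: [0.1, 0.0, 2.7]
gripper_width: 0.0002
clock: 3.93
position: [0.5166, -0.0057, 0.0554]
ee_rot: [-180.0, 0.1, 14.9]
wrist_force: [-0.9, 0.7, -0.1]
gripper_width: 0.0
```

```bash
python3 -m jog '[[[0,0,0.15,0,0,0,-1],[0,0,0,0,0,0,-1]]]'
python3 -m jog '[[[0,0,0.15,0,0,0,-1],[0,0,0,0,0,0,-1]]]'
python3 -m jog '[[[0,0,0.1,0,0,0,-1],[0,0,0,0,0,0,-1]]]'
```

```text
clock: 4.1
position: [0.5171, -0.0057, 0.0545]
ee_rot: [-180.0, 0.0, 14.9]
wrist_force: [0.3, 0.6, 0.7]
gripper_width: 0.0
clock: 4.27
position: [0.5174, -0.0057, 0.0533]
ee_rot: [180.0, -0.0, 14.9]
wrist_force: [-0.8, 0.2, 0.7]
gripper_width: -0.0
clock: 4.43
position: [0.5175, -0.0057, 0.053]
ee_rot: [-180.0, -0.0, 14.9]
wrist_force: [-1.0, 0.6, 4.3]
gripper_width: 0.0003
```

```bash
python3 - <<'E'
from h import *
import cv2
s=sensors.read_state(); print(s["clock"],s["position"],s["wrist_force"])
cv2.imwrite("pics/w4.png",viewer.grab_frame("wrist"))
a=viewer.grab_frame("side")[120:290,190:370];cv2.imwrite("pics/s4.png",cv2.resize(a,None,fx=3,fy=3))
E
```

```text
4.4333 [ 0.51754231 -0.00574729  0.05295015] [-1.03551451  0.59494853  4.26217968]
```

View pics/w4.png

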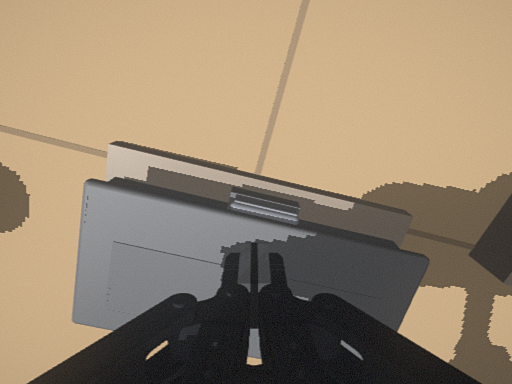

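View pics/s4.png

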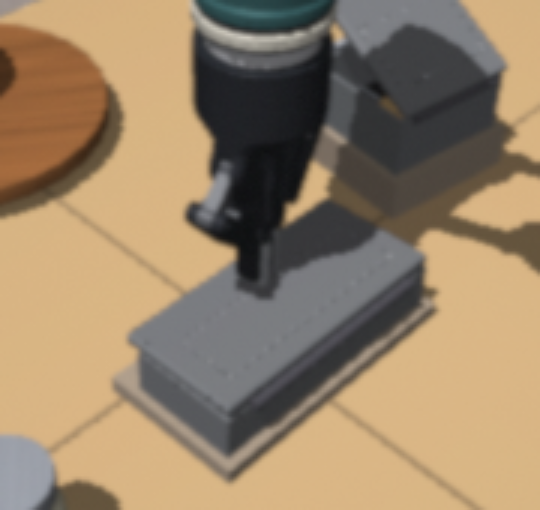

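The side view shows the long lid nearly shut, with its front gap almost closed. The upward force has now reached 4 N, so the tip is at the catch. I'll keep pressing in 1 mm steps.

```bash
python3 -m jog '[[[0,0,0.1,0,0,0,-1],[0,0,0,0,0,0,-1]]]'
python3 -m jog '[[[0,0,0.1,0,0,0,-1],[0,0,0,0,0,0,-1]]]'
```

```text
clock: 4.7
position: [0.5176, -0.0058, 0.0527]
ee_rot: [-180.0, 0.0, 14.9]
wrist_force: [-4.5, 0.3, 10.7]
gripper_width: 0.0
clock: 4.87
position: [0.5176, -0.0058, 0.0525]
ee_rot: [-180.0, 0.0, 14.9]
wrist_force: [-5.9, 0.1, 17.1]
gripper_width: -0.0004
```

```bash
python3 -m jog '[[[0,0,0.1,0,0,0,-1],[0,0,0,0,0,0,-1]]]'
python3 - <<'E'
from h import *
import cv2
a=viewer.grab_frame("side")[120:290,190:370];cv2.imwrite("pics/s5.png",cv2.resize(a,None,fx=3,fy=3))
E
```

```text
clock: 5.03
position: [0.5177, -0.0058, 0.0524]
ee_rot: [-180.0, 0.0, 14.9]
wrist_force: [-9.5, 1.5, 22.3]
gripper_width: -0.0002
```

View pics/s5.png

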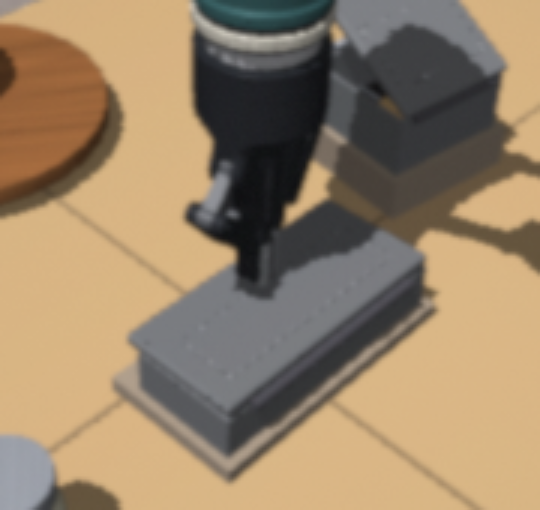

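At 22 N, well over the catch's 6–10 N, the lid is against a hard stop. I'll back off and check that it stays shut.

```bash
python3 -m jog '[[[0,0,-0.4,0,0,0,-1],[0,0,-0.5,0,0,0,-1],[0,0,-2,0,0,0,-1],[0,0,-3,0,0,0,-1],[-1.5,0,-3,0,0,0,-1],[-3,0,-3,0,0,0,-1],[-3,0,-2,0,0,0,-1],[-3,0,0,0,0,0,-1],[0,0,0,0,0,0,-1],[0,0,0,0,0,0,-1]]]'
python3 - <<'E'
from h import *
import cv2
s=sensors.read_state(); print(s["clock"],s["position"],s["wrist_force"])
cv2.imwrite("pics/w6.png",viewer.grab_frame("wrist"))
S=viewer.grab_frame("side");cv2.imwrite("pics/side6.png",S)
a=S[120:290,190:370];cv2.imwrite("pics/s6.png",cv2.resize(a,None,fx=4,fy=3.5))
print(viewer.camera_info("wrist"))
E
```

```text
clock: 5.92
position: [0.4155, -0.0328, 0.1879]
ee_rot: [180.0, -0.1, 14.8]
wrist_force: [0.9, 0.9, -0.1]
gripper_width: 0.0003
5.9167 [ 0.41553331 -0.03284784  0.18788854] [ 0.88614245  0.93968726 -0.10562368]
{'fovy': 62.68551289726985, 'cx': 253.79414422740078, 'cy': 193.48224514972642, 'xyz': array([ 0.49796734, -0.01158287,  0.32925523]), 'orientation': array([ 1.60942228e+02,  8.87252884e-03, -7.51465019e+01])}
```

View pics/w6.png

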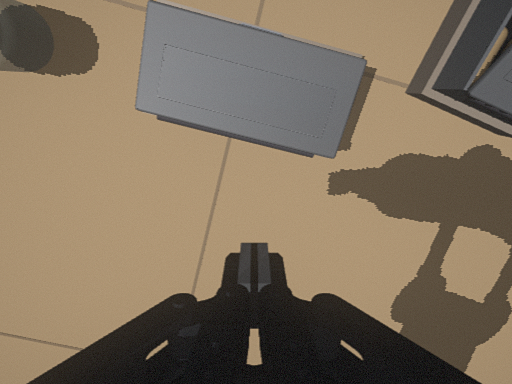

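View pics/s6.png

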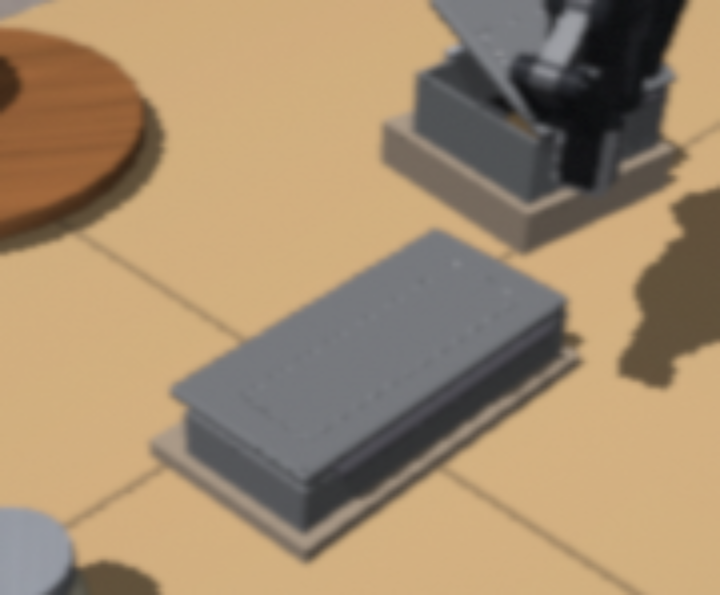

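The long lid stays down with the gripper away, and the square lid is still ajar. I'll measure the lid angle and compare it with the pressed picture.

```bash
python3 - <<'E'
from h import *
import cv2
t=viewer.grab_frame("top"); cv2.imwrite("pics/top6.png",t)
c=cv2.resize(t[145:220,205:335],None,fx=6,fy=6,interpolation=cv2.INTER_CUBIC)
s=cv2.imread("pics/side6.png")
a=cv2.resize(s[120:290,190:370],None,fx=3,fy=3); b=cv2.imread("pics/s5.png")
# left end strip of the case (no arm in either)
ra=a[320:470,110:240]; rb=b[320:470,110:240]
cv2.imwrite("pics/cmp.png",np.hstack([cv2.resize(rb,None,fx=3,fy=3),cv2.resize(ra,None,fx=3,fy=3)]))
print(cv2.phaseCorrelate(np.float32(cv2.cvtColor(rb,6)),np.float32(cv2.cvtColor(ra,6))), cv2.absdiff(ra,rb).max(), cv2.absdiff(ra,rb).mean())
cv2.imwrite("pics/t6.png",c)
cv2.imwrite("pics/s7.png",cv2.resize(s[170:280,220:345],None,fx=5,fy=5,interpolation=cv2.INTER_CUBIC))
# wrist
print(sensors.read_state()["clock"])
E
```

```text
((0.515652815249922, -0.16612826169705386), 0.7635385293842833) 44 4.541606837606838
6.0667
```

View pics/cmp.png

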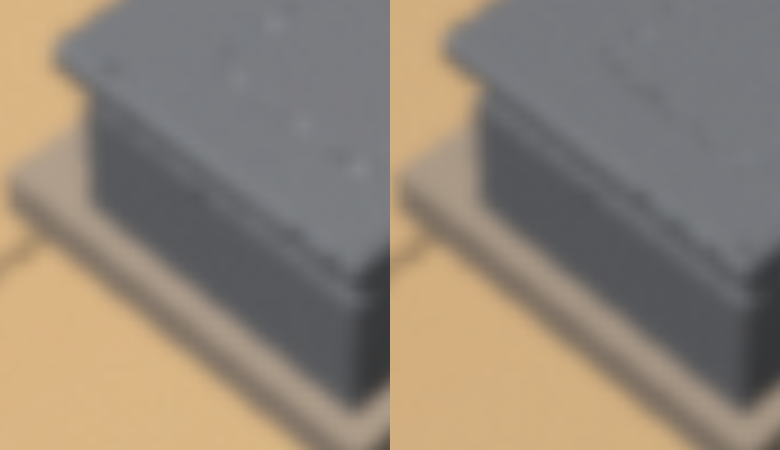

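View pics/t6.png

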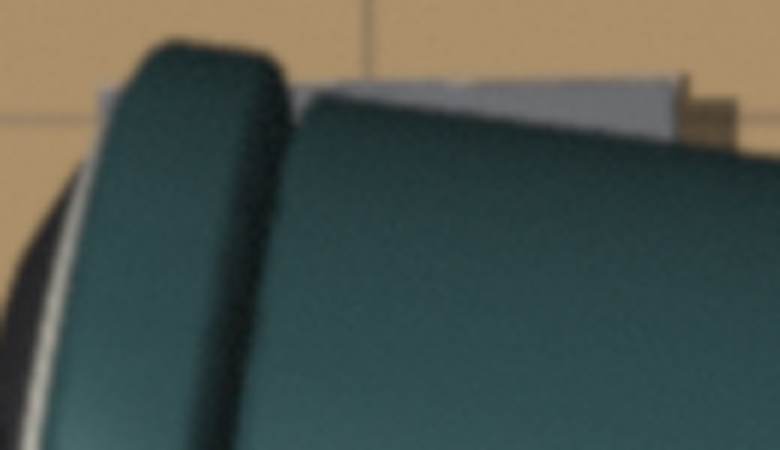

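View pics/s7.png

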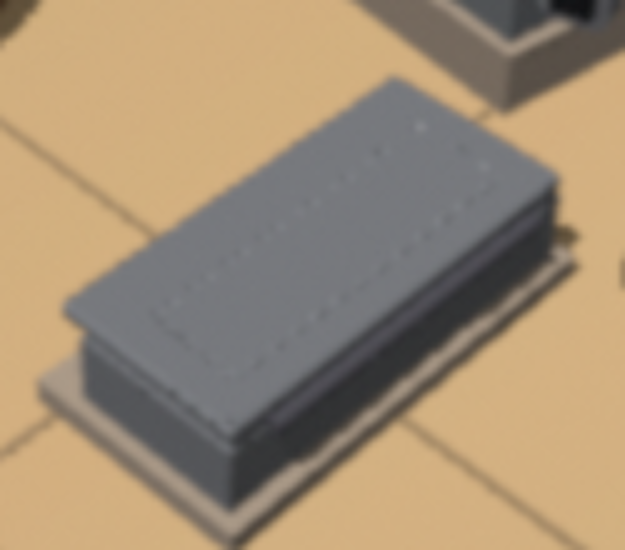

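Released, the free corner sits about 1.4 px (roughly 2 mm) higher than when pressed to the stop. That fits the catch holding it at 0 rather than at the stop (−0.025). I'll move the arm away and measure the angle from two views, and check for drift.

```bash
python3 -m jog '[[[0,0,-3,0,0,0,-1],[-0.8,3.1,-2,0,0,0,-1],[-0.8,3.1,0,0,0,0,-1],[-0.8,3.1,0,0,0,0,-1],[-0.8,3.1,0,0,0,0,-1],[-0.8,3.1,0,0,0,0,-1],[-0.8,3.1,0,0,0,0,-1],[-0.8,3.1,0,0,0,0,-1],[-0.8,3.1,0,0,0,0,-1],[-0.8,3.1,0,0,0,0,-1]]]'
python3 -m jog '[[[0,0,0,0,0,0,-1],[0,0,0,0,0,0,-1],[0,0,0,0,0,0,-1],[0,0,0,0,0,0,-1]]]'
python3 - <<'E'
from h import *
import cv2
t=viewer.grab_frame("top");s=viewer.grab_frame("side")
cv2.imwrite("pics/top8.png",t)
cv2.imwrite("pics/t8.png",cv2.resize(t[145:220,205:335],None,fx=6,fy=6,interpolation=cv2.INTER_CUBIC))
cv2.imwrite("pics/s8.png",cv2.resize(s[170:280,220:345],None,fx=5,fy=5,interpolation=cv2.INTER_CUBIC))
E
```

```text
clock: 6.9
position: [0.4191, -0.3226, 0.2366]
ee_rot: [-179.9, 0.0, 14.9]
wrist_force: [0.2, -0.0, 0.3]
gripper_width: 0.0002
clock: 7.23
position: [0.4188, -0.3197, 0.237]
ee_rot: [-179.9, 0.0, 14.9]
wrist_force: [-0.4, 0.6, -0.1]
gripper_width: -0.0
```

View pics/t8.png

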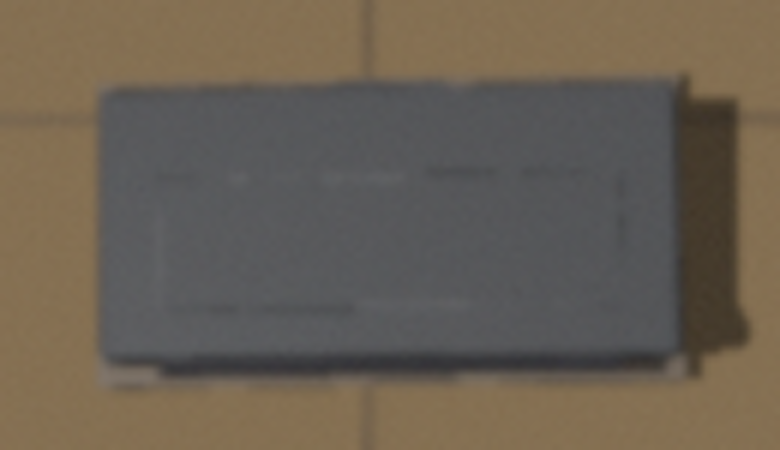

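View pics/s8.png

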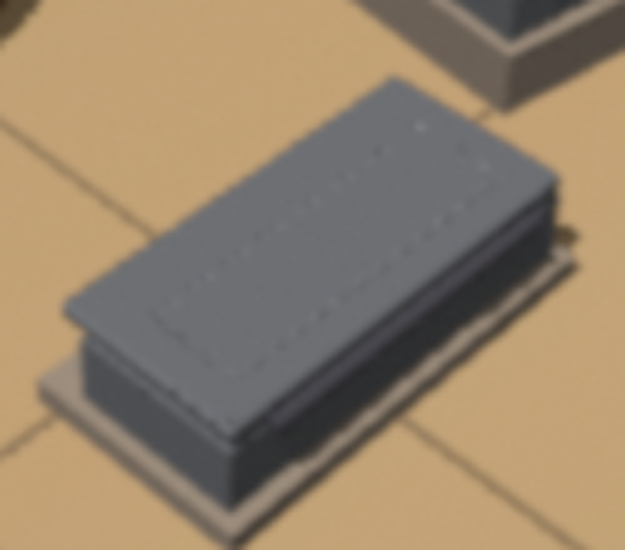

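View pics/top8.png

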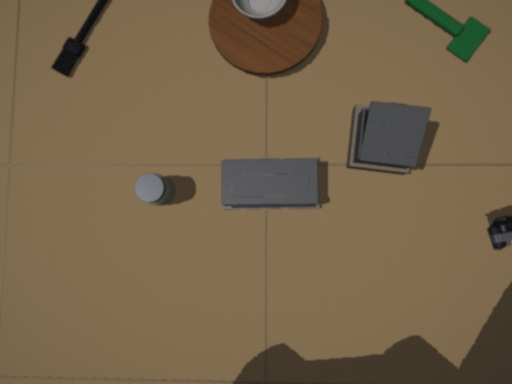

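Over about a second the lid has not moved, and the square lid looks the same in the top view. Side-crop corners: (65,310), (395,78), (557,183), (235,437). Top crop: (100,90), (680,82), (680,355), (102,358).

```bash
python3 - <<'E'
from h import *
import cv2
T=(np.array([[100,90],[680,82],[680,355],[102,358]])+.5)/6-.5+[205,145]
S=(np.array([[65,310],[395,78],[557,183],[235,437]])+.5)/5-.5+[220,170]
P=[]
for k,t,s in zip("ABCD",T,S):
    x,e=tri([ray("top",t),ray("side",s)]);P.append(x);print(k,x.round(4),np.round(e,1))
A,B,C,D=P
print("angles",(A-D)[2]/(A-D)[0],(B-C)[2]/(B-C)[0])
a=cv2.imread("pics/top0.png")[90:185,340:440].astype(int);b=cv2.imread("pics/top8.png")[90:185,340:440].astype(int)
print("square diff",abs(a-b).mean(),abs(a-b).max())
E
```

```text
A [0.5368 0.0826 0.05  ] [0.4 0.4]
B [ 0.5404 -0.0981  0.0501] [1.1 1.1]
C [ 0.4558 -0.0972  0.0493] [1.7 1.7]
D [0.4525 0.0809 0.0512] [0.2 0.2]
angles -0.014297730911710644 0.010285066936941705
square diff 1.0790175438596492 6
```

The angle is 0 within about 0.015 rad, so the lid is latched shut. The square case is unchanged. Handing in.

```bash
python3 - <<'E'
from h import *
print(job.close_job(), sensors.read_state()["clock"])
E
```

```text
the job is handed in; nothing more can be done
the job is handed in; nothing more can be done
```

The long thermometer case is shut and its catch holds it. I pressed the lid down near the lip with the closed fingertips, reaching about 22 N up and 24 N in all, then backed off. I handed the job in about 7.3 s into the 29 s allowed, with the robot touching nothing.

- **Long lid:** triangulated from the top and side views after release, it sits at 0 ± 0.015 rad, against about 0.38 rad before. It had not moved between pictures about 1.3 s apart.
- **The click:** I saw no force drop to mark the click. I infer it from the lid staying shut against its spring. It also rose about 2 mm from the stop to the shut position when I let go.
- **Square case:** its area in the top view is the same before and after (largest difference 6 grey levels of 255), so its lid is still ajar.
- **Press point:** I pressed with the tip centred about 63 mm from the hinge, its front edge at roughly 75 mm. Centring on the shut lip point would have missed the lid while it stood open.

No check failed. The corner triangulation residuals were up to about 2 mm.

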